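Put away the washed boards and cups

TASK

Put the washing-up away: take every board out of the draining rack and lean it back, standing on its short edge, against the rail of the board rest, behind the toe lip, all side by side and square to the rail. Nest all the steel cups, upside down as they stand, into one straight stack on the worktop, wherever there is room. Leave the mill, tub, tin, jar and spoon where they are.

Things in the scene. Friction and masses are not known exactly. Their poses are not given: they have to be found in the camera images.
- draining_rack: fixed steel draining rack: plate 220 x 150 mm, 8 mm thick, origin under its centre on the worktop, z up. Three slots 70 mm apart along its x (at -70, 0, 70 mm), each between two wire hoops 53 mm high and 86 mm wide along y with a 19 mm gap. Boards are lifted straight up out of it
- board_rest: fixed steel board rest; origin under its middle on the worktop, y along its length, +x to its rear (away from robot). Base plate 420 mm along y, x = -50 to 60 mm, top at 8 mm. Toe lip along the front: x = -49 to -41 mm, top at 18 mm. Posts at x = 30, y = -200 and 200 mm carry the rail. Takes three boards side by side, about 125 mm between centres
- rest_rail: the rest's horizontal round rail, 12 mm thick, 400 mm long, fixed along the board rest's y axis; its origin is its middle, 30 mm behind (+x) the rest's origin and 95 mm above the worktop; axes as the rest's.
- board_1: wooden board 14 mm thick (own x), 100 mm wide (y), 160 mm high (z), about 0.16 kg, both faces alike; origin at the centre of its lower short edge. Starts upright on the rack's plate (8 mm above the worktop) in one slot, gripped by its top edge. Two or three are there; an absent one reads None from the start
- board_2: wooden board 14 mm thick (own x), 100 mm wide (y), 160 mm high (z), about 0.16 kg, both faces alike; origin at the centre of its lower short edge. Starts upright on the rack's plate (8 mm above the worktop) in one slot, gripped by its top edge. Two or three are there; an absent one reads None from the start
- board_3: wooden board 14 mm thick (own x), 100 mm wide (y), 160 mm high (z), about 0.16 kg, both faces alike; origin at the centre of its lower short edge. Starts upright on the rack's plate (8 mm above the worktop) in one slot, gripped by its top edge. Two or three are there; an absent one reads None from the start
- cup_1: steel cup standing upside down, all alike, 70 mm high, 0.09 kg; origin at the centre of its mouth, z up. On top a solid round foot 44 mm wide, z = 49 to 70 mm, to grip; below, a hollow cone widens from 52 to 70 mm at the mouth, wall 2.5 mm. Lowered over another cup it has 1.4 mm play and rests 21 mm higher. Five or six are there; an absent one reads None from the start
- cup_2: steel cup standing upside down, all alike, 70 mm high, 0.09 kg; origin at the centre of its mouth, z up. On top a solid round foot 44 mm wide, z = 49 to 70 mm, to grip; below, a hollow cone widens from 52 to 70 mm at the mouth, wall 2.5 mm. Lowered over another cup it has 1.4 mm play and rests 21 mm higher. Five or six are there; an absent one reads None from the start
- cup_3: steel cup standing upside down, all alike, 70 mm high, 0.09 kg; origin at the centre of its mouth, z up. On top a solid round foot 44 mm wide, z = 49 to 70 mm, to grip; below, a hollow cone widens from 52 to 70 mm at the mouth, wall 2.5 mm. Lowered over another cup it has 1.4 mm play and rests 21 mm higher. Five or six are there; an absent one reads None from the start
- cup_4: steel cup standing upside down, all alike, 70 mm high, 0.09 kg; origin at the centre of its mouth, z up. On top a solid round foot 44 mm wide, z = 49 to 70 mm, to grip; below, a hollow cone widens from 52 to 70 mm at the mouth, wall 2.5 mm. Lowered over another cup it has 1.4 mm play and rests 21 mm higher. Five or six are there; an absent one reads None from the start
- cup_5: steel cup standing upside down, all alike, 70 mm high, 0.09 kg; origin at the centre of its mouth, z up. On top a solid round foot 44 mm wide, z = 49 to 70 mm, to grip; below, a hollow cone widens from 52 to 70 mm at the mouth, wall 2.5 mm. Lowered over another cup it has 1.4 mm play and rests 21 mm higher. Five or six are there; an absent one reads None from the start
- cup_6: steel cup standing upside down, all alike, 70 mm high, 0.09 kg; origin at the centre of its mouth, z up. On top a solid round foot 44 mm wide, z = 49 to 70 mm, to grip; below, a hollow cone widens from 52 to 70 mm at the mouth, wall 2.5 mm. Lowered over another cup it has 1.4 mm play and rests 21 mm higher. Five or six are there; an absent one reads None from the start
- mill_1: bystander: small salt mill, 44 mm across, 90 mm high, standing among the cups; origin under its centre.
- tub_1: bystander: small printed tub, 72 mm across, 71 mm high; origin under its centre.
- tin_2: bystander: low tin, 86 mm across, 40 mm high; origin under its centre.
- spice_jar_2: bystander: spice jar, 44 mm across, 96 mm high; origin under its centre.
- teaspoon_1: bystander: teaspoon 130 x 26 x 11 mm lying near the front edge; origin under its centre.
Not all that is in view belongs to the job. Leave any green or pink look-alike of the board_1 alone.

How it is judged (in metres and radians):
At the end, for the whole second after the job is handed in: Each board: foot on the rest behind the lip, leaning 8-37 deg, touching the rail, square within 15 deg, within 170 mm of the middle, 95 mm or more between centres. Cups: one nested stack on the worktop, upside down, upright within 6 deg, centres within 12 mm, mouths below 120 mm. All at rest (angle between board_1's own z axis and vertical between 0.14 and 0.65 rad and angle between the y axis of each of board_1, board_2, board_3 and the y axis of board_rest, either way round below 0.26 rad and x of board_1 in the frame of board_rest between -0.045 and 0.024 m and y of board_1 in the frame of board_rest between -0.17 and 0.17 m and z of each of board_1, board_2, board_3 in the frame of board_rest below 0.02 m and contact force between each of board_1, board_2, board_3 and rest_rail above 0.05 N and linear speed of each of board_1, board_2, board_3, cup_1, cup_2, cup_3, cup_4, cup_5, cup_6 below 0.02 m/s and angle between board_2's own z axis and vertical between 0.14 and 0.65 rad and x of board_2 in the frame of board_rest between -0.045 and 0.024 m and y of board_2 in the frame of board_rest between -0.17 and 0.17 m and angle between board_3's own z axis and vertical between 0.14 and 0.65 rad and x of board_3 in the frame of board_rest between -0.045 and 0.024 m and y of board_3 in the frame of board_rest between -0.17 and 0.17 m and horizontal distance between board_1 and board_2 above 0.095 m and horizontal distance between each of board_1, board_2 and board_3 above 0.095 m and angle between each of cup_1, cup_2, cup_3, cup_4, cup_5, cup_6's own z axis and vertical below 0.1 rad and height (world z) of cup_1 between -0.005 and 0.12 m and height (world z) of cup_2 between -0.005 and 0.12 m and height (world z) of cup_3 between -0.005 and 0.12 m and height (world z) of cup_4 between -0.005 and 0.12 m and height (world z) of cup_5 between -0.005 and 0.12 m and height (world z) of cup_6 between -0.005 and 0.12 m and horizontal distance between cup_1 and cup_2 below 0.012 m and horizontal distance between each of cup_1, cup_2 and cup_3 below 0.012 m and horizontal distance between each of cup_1, cup_2, cup_3 and cup_4 below 0.012 m and horizontal distance between each of cup_1, cup_2, cup_3, cup_4 and cup_5 below 0.012 m and horizontal distance between each of cup_1, cup_2, cup_3, cup_4, cup_5 and cup_6 below 0.012 m and height (world z) of any of cup_1, cup_2, cup_3, cup_4, cup_5, cup_6 below 0.006 m).
It fails at once if a bystander (mill, tub, tin, jar, spoon) is moved more than 4 cm (distance of any of mill_1, tub_1, tin_2, spice_jar_2, teaspoon_1 from where it was at the start of the episode above 0.04 m).
It fails at once if the mill, tub or jar is tipped over (angle between any of mill_1, tub_1, spice_jar_2's own z axis and vertical above 0.6 rad).
Of board_1, board_2, board_3 only 2 to 3 are there at a start; the rules pass over those that are not, and their reading is None.
Of cup_1, cup_2, cup_3, cup_4, cup_5, cup_6 only 5 to 6 are there at a start; the rules pass over those that are not, and their reading is None.
At some moment in a run one of cup_1, cup_2, cup_3, cup_4, cup_5, cup_6 may be knocked a few centimetres aside while the robot is not near it.
It also fails if it takes over 208 s, if anything falls off the work surface, if the arm or the gripper's body presses on something with over 40 N, if the wrist force passes 120 N, or if a joint passes its speed limit or range.

ROBOT

A 6-joint arm with a two-finger parallel gripper is mounted at the origin on a cart in front of the work surface, level with it; the furniture and walls round the work are solid. World frame = base frame: x ahead of the robot, y to its left, z up, the work surface at z = 0. Lengths are in m, angles in degrees, forces in N, time in s.
With the tool pointing down it reaches from about 0.3 to 0.75 m from the base axis. Payload 8.5 kg.
Tool frame: the origin (TCP) lies between the finger pads; the fingertips stand bot.finger_overhang ahead of it and the grasp point (between the pads) is the TCP (bot.finger_overhang is the distance from the TCP to the fingertips, in m); z points along the fingers, y is the line along which they close (so a half turn about z gives the same grasp; the last joint's range is limited). The gripper opens to 88 mm and grips with 3 to 60 N. Pads are 18 mm wide; open, the fingers measure 123 mm over their backs; the gripper's body (75 mm by 187 mm) begins 45 mm behind the grasp point.
Start: joints at [-82.752, 21.807, 74.336, -0, 83.858, -12.336], TCP at [0.184, -0.518, 0.258] pointing down, gripper open.
Joint ranges: [-178.18, 178.18], [-50.72, 133.34], [12.68, 142.11], [-81.47, 261.47], [9.98, 163.14], [-165.26, 165.26]. Speed limits (degrees/s): [136.94, 136.94, 180, 180, 180, 180].

INTERFACE

Orientations are given as [roll, pitch, yaw] about the fixed x, y, z axes, in that order (R = Rz(yaw) Ry(pitch) Rx(roll)).
In Python, from cell import bot gives the robot as it stands. Calls block until the motion is done:
- bot.goto(position, orientation): joint-space move of the TCP to a pose.
- bot.servo_line(position, feed=0.15, rot=None, threshold=None): straight line of the TCP; rot=None keeps the orientation; feed is the mean speed in m/s. With threshold (N) it stops when the force on the tool has changed by that much, and returns True; else False.
- bot.movej(angles): joint-space move.
- bot.gripper_open() and bot.close(): open the fingers fully, or close them until they stop; the grip force is fixed at half the most.
- bot.wait(seconds).
- bot.inverse_kinematics(position, orientation): joint angles nearest the present ones, or None.
- bot.observe(): the state.
- bot.read_camera(name): name is "scene" or "side" or "wrist"; returns (picture, depth): 420x560x3 uint8, red, green, blue; 420x560 float32, m along the optical axis (not along the pixel's ray), 0 where there is no reading.
- bot.camera_info(name): a dict with "vfov" (degrees; the focal length in pixels is half the picture's height over the tangent of half this angle, whatever the lens; pixels are square), "cx", "cy" (the principal point, pixels), "k1" (the pictures are not rectified: a ray, as slopes to the right and down, at radius r is drawn at 1 + k1 r^2 times it, then the intrinsics apply), "T" (4x4, takes a point from camera to world coordinates); the wrist camera has in their place "hand_eye" (4x4, takes a point from camera to tool coordinates, whose origin is the TCP and whose axes are the flange's). Camera axes: x right, y up, looking along -z (the intrinsics and any distortion apply to the point x, -y, -z); pixel columns grow to the right and rows downward; lengths in m; the calibration is good to about 2 mm. A picture is of the moment at which its call begins: read the wrist's pose just before it. camera_info takes no time and is no camera call.
A pose or a line that the arm cannot do raises bot.Unreachable and nothing moves.
- bot.hand_in(): hands the job in; it is judged then, once.
The state is a dict: "clock": time; "joints": joint angles; "joint_velocities": joint speeds; "joint_efforts": joint torques, N m; "eef_pos": TCP position; "orientation": TCP orientation; "ft_force": force on the tool from outside, world axes, zero at the start; "torque": the same for the moment, N m; "grip_width": finger opening in m; "grasp_force": force on a finger pad.
Only numpy, scipy, OpenCV 4.12 (cv2) and the standard library are available. Lean on these libraries where they do the work, as an engineer would, in place of code of your own. Each camera call takes 0.05 s, during which the arm holds its last target. There are 200 camera calls.

## Working session

There is one attempt and no reset: what is moved stays moved. The work goes in short steps, each a Python script; the robot and the scene stay as the last script left them, time stands still between calls to the robot, and variables do not carry over. Pictures are saved under pics/ and viewed, at most 14 in all, crops included, and the job is handed in when it is done.

```bash
ls; mkdir -p pics; python3 - <<'E'
from cell import bot
import cv2,numpy as np
for n in ["scene","side","wrist"]:
    p,d=bot.read_camera(n); cv2.imwrite(f"pics/{n}0.png",p[:,:,::-1]); np.save(f"{n}0.npy",d)
    i=bot.camera_info(n); print(n,{k:(np.round(v,3).tolist() if not isinstance(v,str) else v) for k,v in i.items()})
    print((d>0).mean(),d.min(),d.max())
print(bot.observe(),bot.finger_overhang)
E
```

```text
pics
scene {'vfov': 56.848, 'cx': 279.884, 'cy': 210.475, 'k1': -0.064, 'T': [[-0.506, 0.503, -0.7, -0.236], [-0.862, -0.317, 0.396, 0.445], [-0.023, 0.804, 0.594, 0.76], [0.0, 0.0, 0.0, 1.0]]}
0.9957610544217687 0.0 2.1671438
side {'vfov': 51.939, 'cx': 281.691, 'cy': 207.139, 'k1': 0.03, 'T': [[0.995, 0.082, -0.062, 0.445], [-0.101, 0.672, -0.733, -1.061], [-0.018, 0.736, 0.677, 1.072], [0.0, 0.0, 0.0, 1.0]]}
0.9960926870748299 0.0 3.9957063
wrist {'vfov': 65.588, 'cx': 274.932, 'cy': 208.181, 'k1': -0.009, 'hand_eye': [[-0.0, 0.962, 0.272, 0.07], [1.0, -0.0, 0.001, 0.0], [0.001, 0.272, -0.962, -0.127], [0.0, 0.0, 0.0, 1.0]]}
0.9961054421768708 0.0 1.5516968
{'clock': 0.15, 'joints': array([-8.27523529e+01,  2.18322770e+01,  7.43712311e+01, -1.07644823e-03,
        8.38587587e+01, -1.23343813e+01]), 'joint_velocities': array([-0.05811728, -0.0338046 , -0.13747084,  0.07676719,  0.02365624,
        0.05026005]), 'joint_efforts': array([ 1.35577829e-03, -4.38080978e+01, -2.24615139e+01,  7.12800189e-02,
        3.43861675e-02, -9.47816170e-05]), 'eef_pos': array([ 0.18431739, -0.51799261,  0.25729904]), 'orientation': array([-1.79938942e+02, -1.22557659e-02,  1.95821376e+01]), 'ft_force': array([1.25622308, 0.13384492, 0.68851503]), 'torque': array([ 0.0175762 , -0.01764442,  0.01331723]), 'grasp_force': 0.0, 'grip_width': 0.08809853281190538} 0.019
```

View pics/scene0.png

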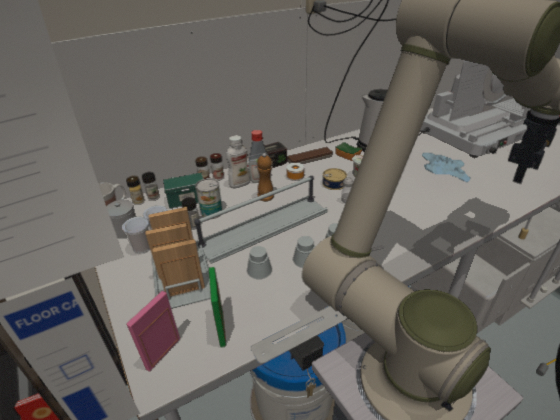

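View pics/side0.png

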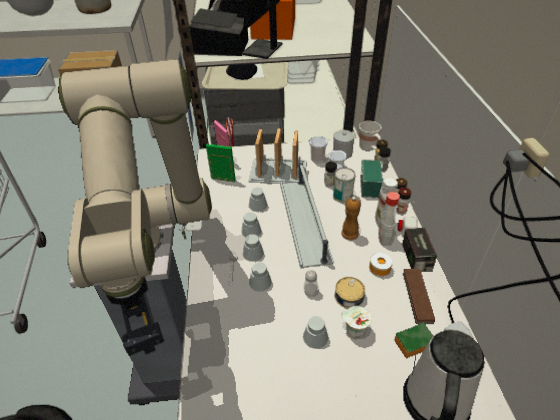

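```bash
cat > h.py <<'E'
from cell import bot
import cv2,numpy as np
from scipy.spatial.transform import Rotation as R
def cloud(n,pic=None,d=None):
    """per-pixel world points (420,560,3), picture"""
    i=bot.camera_info(n)
    if n=="wrist":
        o=bot.observe(); W=np.eye(4); W[:3,:3]=R.from_euler("xyz",o["orientation"],degrees=True).as_matrix(); W[:3,3]=o["eef_pos"]
        T=W@np.array(i["hand_eye"])
    else: T=np.array(i["T"])
    if pic is None: pic,d=bot.read_camera(n)
    f=210/np.tan(np.radians(i["vfov"]/2)); K=np.array([[f,0,i["cx"]],[0,f,i["cy"]],[0,0,1]])
    uv=np.stack(np.meshgrid(np.arange(560.),np.arange(420.)),-1).reshape(-1,1,2)
    s=cv2.undistortPoints(uv,K,np.array([i["k1"],0,0,0.]),).reshape(420,560,2)
    P=np.stack([s[...,0]*d,-s[...,1]*d,-d],-1)
    P=P@T[:3,:3].T+T[:3,3]; P[d<=0]=np.nan
    return P,pic
def ortho(P,pic,x0=.1,x1=.9,y0=-.6,y1=.6,res=.0015,zmax=.3):
    """top view: image rows = -x, cols = -y; returns colour and height"""
    H,W=int((x1-x0)/res),int((y1-y0)/res); c=np.zeros((H,W,3),np.uint8); z=np.full((H,W),-1.)
    p=P.reshape(-1,3); q=pic.reshape(-1,3); r=(x1-p[:,0])/res; k=(y1-p[:,1])/res
    m=np.isfinite(r)&(r>=0)&(r<H)&(k>=0)&(k<W)&(p[:,2]<zmax); idx=np.where(m)[0]; idx=idx[np.argsort(p[idx,2])]
    c[r[idx].astype(int),k[idx].astype(int)]=q[idx]; z[r[idx].astype(int),k[idx].astype(int)]=p[idx,2]
    return c,z
E
python3 - <<'E'
from h import *
for n in ["scene","side"]:
    pic=cv2.imread(f"pics/{n}0.png")[:,:,::-1]; d=np.load(f"{n}0.npy")
    P,pic=cloud(n,pic,d); np.save(n+"P.npy",P)
    c,z=ortho(P,pic)
    m=(np.abs(P[...,2])<.01); print(n,"table z",np.median(P[...,2][m]))
    cv2.imwrite(f"pics/o_{n}.png",cv2.dilate(c[:,:,::-1],np.ones((2,2))))
    # blobs whose top is a small flat patch at ~70 mm
    mz=((P[...,2]>.062)&(P[...,2]<.076)&(P[...,0]>.2)&(P[...,0]<.9)&(np.abs(P[...,1])<.65)).astype(np.uint8)
    nn,l,s,ce=cv2.connectedComponentsWithStats(mz)
    for j in range(1,nn):
        if s[j,4]>40:
            q=P[l==j]; print(ce[j].round(),s[j,4],np.nanmedian(q,0).round(3),np.ptp(q,axis=0).round(3),pic[l==j].mean(0).round())
E
```

```text
scene table z -2.3496091802521768e-05
[357. 158.] 73 [ 0.704 -0.412  0.07 ] [0.056 0.051 0.011] [147. 144. 131.]
[242. 169.] 100 [ 0.862 -0.023  0.069] [0.046 0.096 0.014] [106. 102.  91.]
[264. 182.] 50 [ 0.742 -0.05   0.069] [0.033 0.039 0.014] [86. 61. 38.]
[180. 189.] 118 [0.858 0.199 0.07 ] [0.03  0.099 0.013] [53. 67. 60.]
[209. 200.] 79 [0.743 0.146 0.069] [0.044 0.065 0.014] [98. 89. 74.]
[153. 210.] 107 [0.796 0.309 0.064] [0.054 0.07  0.005] [144. 145. 146.]
[124. 218.] 92 [0.792 0.402 0.069] [0.042 0.074 0.014] [83. 81. 79.]
[332. 228.] 70 [ 0.432 -0.097  0.07 ] [0.034 0.038 0.01 ] [128. 131. 126.]
[136. 236.] 69 [0.69  0.388 0.068] [0.034 0.047 0.014] [97. 91. 88.]
[305. 242.] 163 [ 0.421 -0.001  0.069] [0.046 0.042 0.01 ] [130. 133. 129.]
[257. 252.] 177 [0.451 0.128 0.069] [0.047 0.044 0.011] [129. 133. 128.]
[181. 276.] 164 [0.472 0.33  0.069] [0.025 0.097 0.014] [101.  79.  56.]
[157. 338.] 182 [0.326 0.435 0.069] [0.049 0.09  0.014] [92. 52. 62.]
[121. 412.] 147 [0.203 0.539 0.069] [0.004 0.057 0.014] [104. 102.  98.]
side table z -0.0004354034889496594
[343. 144.] 5
[... 168 characters left out ...]
93 0.033 0.014] [16. 74. 28.]
[343. 187.] 54 [0.769 0.102 0.068] [0.067 0.039 0.013] [107. 109.  96.]
[256. 192.] 87 [0.455 0.117 0.067] [0.04  0.045 0.011] [172. 177. 166.]
[250. 217.] 102 [ 0.425 -0.012  0.068] [0.04  0.046 0.012] [171. 177. 166.]
[351. 223.] 45 [ 0.751 -0.081  0.068] [0.041 0.023 0.014] [91. 60. 29.]
[385. 231.] 44 [ 0.852 -0.13   0.069] [0.04  0.046 0.014] [114. 109.  97.]
[251. 240.] 121 [ 0.425 -0.115  0.068] [0.042 0.044 0.011] [169. 175. 164.]
[259. 269.] 147 [ 0.441 -0.236  0.068] [0.04  0.044 0.012] [168. 174. 163.]
[356. 317.] 511 [ 0.692 -0.431  0.07 ] [0.077 0.071 0.013] [207. 201. 176.]
[316. 324.] 201 [ 0.58  -0.439  0.07 ] [0.041 0.047 0.011] [181. 187. 174.]
```

View pics/o_side.png

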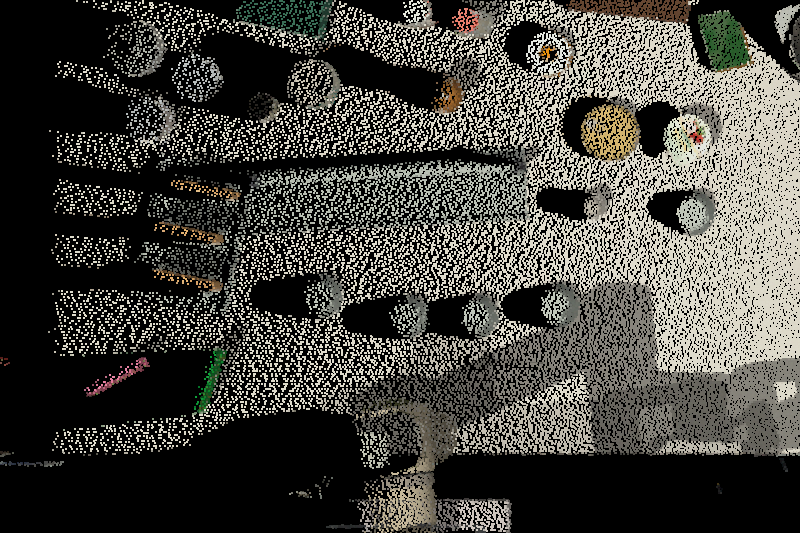

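```bash
python3 - <<'E'
from h import *
p=bot.observe(); print(p["clock"])
for k,(pos,yaw) in enumerate([((.42,-.28,.42),0),((.42,.05,.42),0),((.42,.30,.42),0)]):
    bot.goto(pos,[180,0,yaw]); bot.wait(.2)
    P,pic=cloud("wrist"); np.save(f"w{k}P.npy",P); cv2.imwrite(f"pics/w{k}.png",pic[:,:,::-1])
    o=bot.observe(); print(o["clock"],o["eef_pos"],o["orientation"],np.nanmin(P[...,:2].reshape(-1,2),0),np.nanmax(P[...,:2].reshape(-1,2),0))
ims=[cv2.resize(cv2.imread(f"pics/w{k}.png"),(400,300)) for k in range(3)]
c=cv2.resize(cv2.imread("pics/scene0.png")[160:360,90:290],(400,300),)
cv2.imwrite("pics/mos1.png",np.vstack([np.hstack(ims[:2]),np.hstack([ims[2],c])]))
E
```

```text
0.15
1.7917 [ 0.41977245 -0.28052947  0.41966217] [-1.79973009e+02  2.50936648e-02 -5.09404915e-02] [-0.87859047 -1.22261981] [0.65690592 0.66736358]
3.2917 [0.42026702 0.04937148 0.41986659] [-1.79999305e+02  1.72573980e-02 -6.89300428e-02] [-0.88095868 -0.89350312] [0.65837752 1.37024879]
4.525 [0.42037614 0.29907945 0.42019111] [-1.79996844e+02 -1.89065114e-02 -9.53783906e-02] [-0.8789574  -0.61937462] [0.87290204 1.54980136]
```

View pics/mos1.png

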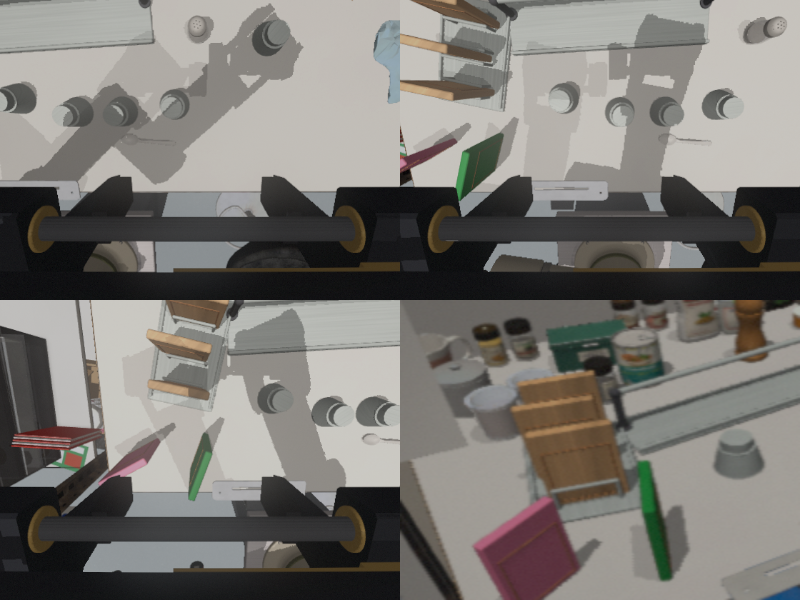

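Wrist views: three brown boards stand in the rack (lower-left tile at (180,345)); five cups — (75,113), (120,108), (172,102), (268,38) in the first tile and (565,97) in the second. Look-alikes: pink board (135,460), green board (200,465); for the cups, the dotted mill (196,27) and the bigger canisters behind the rack (crop (465,380), (490,410)). The brown boards with the rack hoops around them, and the grey cups with a foot, are the ones I want.

```bash
python3 - <<'E'
from h import *
S={"scene":"scene0","side":"side0","w0":"w0","w1":"w1","w2":"w2"}
def line(q):
    v=cv2.fitLine(q[:,:2].astype(np.float32),cv2.DIST_HUBER,0,.001,.001).ravel(); a=np.degrees(np.arctan2(v[1],v[0]));
    t=(q[:,:2]-v[2:])@v[:2]; lo,hi=np.percentile(t,[1,99]); mid=v[2:]+v[:2]*(lo+hi)/2
    return mid.round(4),round(a%180,2),round(hi-lo,4)
for n,f in S.items():
    P=np.load(n+"P.npy"); pic=cv2.imread(f"pics/{f}.png"); hsv=cv2.cvtColor(pic,cv2.COLOR_BGR2HSV)
    x,y,z=P[...,0],P[...,1],P[...,2]
    brown=(hsv[...,0]>5)&(hsv[...,0]<25)&(hsv[...,1]>70)
    m=(brown&(z>.155)&(z<.18)&(x>.4)&(x<.7)&(y>.2)&(y<.45)).astype(np.uint8)
    k,l,s,c=cv2.connectedComponentsWithStats(m)
    for j in range(1,k):
        if s[j,4]>15:
            q=P[l==j]; zt=np.percentile(q[:,2],95); q=q[q[:,2]>zt-.006]; print(n,"board",c[j].round(),len(q),*line(q),zt.round(4))
    m=(z>.092)&(z<.105)&(x>.55)&(x<.78)&(y>-.25)&(y<.25)&(hsv[...,1]<60)
    if m.sum()>30: print(n,"rail",m.sum(),*line(P[m]),np.percentile(z[m],95))
    m=((z>.065)&(z<.076)&(x>.35)&(x<.7)&(y>-.55)&(y<.22)&(hsv[...,1]<60)).astype(np.uint8)
    k,l,s,c=cv2.connectedComponentsWithStats(m)
    for j in range(1,k):
        if s[j,4]>40:
            q=P[l==j]; (cx,cy),r=cv2.minEnclosingCircle(q[:,:2].astype(np.float32)); print(n,"cup",c[j].round(),s[j,4],np.median(q,0).round(4),(round(cx,4),round(cy,4),round(r,4)))
    # rest plate z~8mm extents
    m=((z>.005)&(z<.011)&(x>.45)&(x<.75)&(y>-.3)&(y<.25)).astype(np.uint8); m=cv2.morphologyEx(m,cv2.MORPH_OPEN,np.ones((3,3)))
    k,l,s,c=cv2.connectedComponentsWithStats(m)
    for j in range(1,k):
        if s[j,4]>300: q=P[l==j]; print(n,"plate",s[j],cv2.minAreaRect(q[:,:2].astype(np.float32)))
E
```

```text
scene board [168. 213.] 158 [0.6116 0.2999] 78.64 0.0966 0.1686
scene board [166. 230.] 194 [0.5468 0.3261] 76.2 0.0992 0.1686
scene board [173. 247.] 211 [0.476  0.3288] 78.08 0.0983 0.1687
scene rail 647 [0.6345 0.0281] 92.96 0.4013 0.10269751076758765
scene cup [332. 227.] 65 [ 0.4318 -0.0983  0.0699] (0.4269, -0.1058, 0.0216)
scene cup [305. 241.] 154 [ 0.422  -0.0013  0.0695] (0.4237, -0.0019, 0.0228)
scene cup [257. 252.] 162 [0.4527 0.1273 0.0692] (0.4549, 0.1248, 0.0238)
scene plate [ 203  197  119   61 2026] ((0.6223437786102295, 0.02442827820777893), (0.09432010352611542, 0.41611814498901367), 2.8417892456054688)
side board [277. 137.] 51 [0.5505 0.3191] 77.24 0.0982 0.1688
side board [258. 138.] 50 [0.4799 0.3204] 76.94 0.0973 0.1697
side board [295. 139.] 57 [0.616  0.2935] 78.53 0.0988 0.1681
side rail 439 [0.6474 0.0198] 89.54 0.412 0.10416653889170262
side cup [257. 192.] 73 [0.4553 0.1172 0.0679] (0.4561, 0.1203, 0.0228)
side cup [250. 217.] 89 [ 0.424  -0.0121  0.0683] (0.4257, -0.0102, 0.0225)
side cup [251. 239.] 106 [ 0.4264 -0.1143  0.0685] (0.4263, -0.1132, 0.02
[... 1418 characters left out ...]
731, 0.03897920250892639), (0.1330397129058838, 0.44863268733024597), 9.348763465881348)
w2 board [303.   3.] 147 [0.6044 0.2689] 83.42 0.0319 0.1684
w2 board [251.  58.] 1266 [0.5509 0.3247] 77.15 0.0955 0.1696
w2 board [248. 125.] 981 [0.4805 0.3275] 78.54 0.095 0.1698
w2 rail 321 [0.6254 0.1785] 92.2 0.11 0.10191102445430728
w2 cup [395. 141.] 741 [0.4558 0.1266 0.0702] (0.4558, 0.1259, 0.0221)
w2 cup [548. 162.] 611 [ 0.4254 -0.1036  0.0697] (0.4257, -0.1079, 0.0223)
w2 cup [481. 162.] 723 [ 0.4254 -0.0029  0.07  ] (0.4253, -0.0041, 0.0225)
w2 plate [  316     0   244    71 14679] ((0.6112911105155945, 0.051610544323921204), (0.08974987268447876, 0.37282028794288635), 2.7329065799713135)
```

```bash
cat >> h.py <<'E'
def line(q):
    v=cv2.fitLine(q[:,:2].astype(np.float32),cv2.DIST_HUBER,0,.001,.001).ravel(); v[:2]*=np.sign(v[1])
    t=(q[:,:2]-v[2:])@v[:2]; lo,hi=np.percentile(t,[1,99])
    return v[2:]+v[:2]*(lo+hi)/2,np.degrees(np.arctan2(v[1],v[0])),hi-lo
def brownmask(pic):
    h=cv2.cvtColor(pic,cv2.COLOR_RGB2HSV); return (h[...,0]>5)&(h[...,0]<25)&(h[...,1]>70)
E
python3 - <<'E'
from h import *
for k,pos in enumerate([(.52,.02,.40),(.56,.26,.42)],3):
    bot.goto(pos,[180,0,0]); bot.wait(.3)
    P,pic=cloud("wrist"); np.save(f"w{k}P.npy",P); cv2.imwrite(f"pics/w{k}.png",pic[:,:,::-1])
    x,y,z=P[...,0],P[...,1],P[...,2]
    m=(brownmask(pic)&(z>.155)&(z<.18)&(x>.4)&(x<.7)&(y>.2)&(y<.45)).astype(np.uint8)
    n,l,s,c=cv2.connectedComponentsWithStats(m)
    for j in range(1,n):
        if s[j,4]>60: q=P[l==j]; zt=np.percentile(q[:,2],95); print(k,"board",c[j].round(),s[j,4],*line(q[q[:,2]>zt-.005]),zt)
    m=(z>.094)&(z<.105)&(x>.58)&(x<.70)&(y>-.25)&(y<.25)&~brownmask(pic)
    if m.sum()>30: print(k,"rail",m.sum(),*line(P[m]))
    for a in np.arange(-.2,.25,.03):
        mm=m&(abs(y-a)<.01)
        if mm.sum()>10: print(round(a,2),x[mm].mean().round(4),end='; ')
    print(bot.observe()["clock"])
for n in ["scene","side","w3"]:
    P=np.load(n+"P.npy"); x,y,z=P[...,0],P[...,1],P[...,2]
    for a in np.arange(-.25,.25,.04):
        m=(z>.115)&(z<.4)&(x>.65)&(x<.85)&(abs(y-a)<.02)
        if m.sum()>5: print(n,round(a,2),m.sum(),"xmin",np.percentile(x[m],3).round(3),"zmax",z[m].max().round(3))
cv2.imwrite("pics/mos2.png",np.hstack([cv2.resize(cv2.imread(f"pics/w{k}.png"),(400,300)) for k in (3,4)]))
E
```

```text
3 board [31. 94.] 877 [0.61303828 0.27987877] 78.82893 0.057555608735017985 0.16985067680994767
3 board [ 25. 156.] 742 [0.54709893 0.29970024] 76.86902 0.04775566333156933 0.16985336795545578
3 board [ 29. 215.] 851 [0.47796399 0.30849209] 77.56956 0.06129117843265952 0.16996829088372722
3 rail 3599 [0.63888964 0.02507018] 93.16311 0.403577067938383
-0.17 0.6497; -0.14 0.6482; -0.11 0.6463; -0.08 0.6448; -0.05 0.643; -0.02 0.6413; 0.01 0.6397; 0.04 0.638; 0.07 0.6363; 0.1 0.6346; 0.13 0.6331; 0.16 0.6315; 0.19 0.6299; 0.22 0.6283; 6.0167
4 board [238. 128.] 1035 [0.61698438 0.30026207] 78.28302 0.09533241462988049 0.16973795598095293
4 board [221. 184.] 1012 [0.55226833 0.32444896] 76.839424 0.09545638815533034 0.16964913407024151
4 board [221. 239.] 940 [0.48161323 0.32694878] 78.14624 0.09526960814839873 0.16969115918359345
4 rail 2504 [0.63751918 0.05982286] 93.27906 0.34320306928719396
-0.11 0.647; -0.08 0.6456; -0.05 0.6439; -0.02 0.6421; 0.01 0.6403; 0.04 0.6386; 0.07 0.6369; 0.1 0.6352; 0.13 0.6335; 0.16 0.6318; 0.19 0.6301; 0.22 0.6284; 7.3333
scene -0.09 48 xmin 0.734 zmax 0.194
scene -0.05 192 xmin 0.731 zmax 0.171
side -0.09 170 xmin 0.736 zmax 0.192
side -0.05 59 xmin 0.733 zmax 0.17
```

View pics/mos2.png

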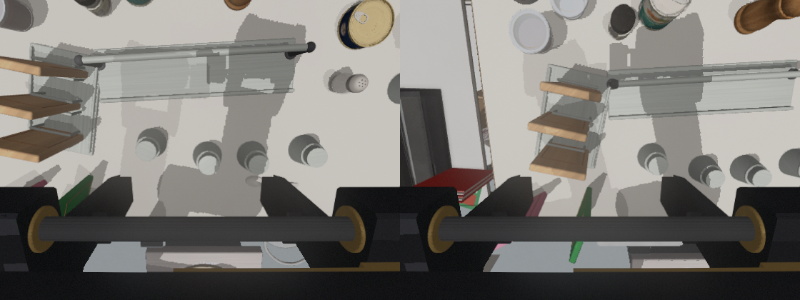

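```bash
python3 - <<'E'
from h import *
for n in ["scene","side"]:
    P=np.load(n+"P.npy"); x,y,z=P[...,0],P[...,1],P[...,2]
    m=(z>.11)&(z<.22)&(x>.70)&(x<.80)&(abs(y+.07)<.07)
    q=P[m]; print(n,len(q),np.percentile(q,[2,98],axis=0).round(3).tolist())
psi=3.2; c=np.array([.639,.025])
def rest(xr,yr,z):
    a=np.radians(psi); return np.r_[c+np.array([[np.cos(a),-np.sin(a)],[np.sin(a),np.cos(a)]])@[xr-.03,yr],z]
def ori(t,half):
    M=R.from_euler("z",psi,degrees=True)*R.from_euler("y",t,degrees=True)*R.from_euler("z",90+180*half,degrees=True)*R.from_euler("x",180,degrees=True)
    return M.as_euler("xyz",degrees=True)
for h in (0,1):
  for yr in (.15,.03,-.155):
    for t in (0,16):
      for zz in (.15,.33):
        j=bot.inverse_kinematics(rest(.03,yr,zz),ori(t,h)); print(h,yr,t,zz,None if j is None else np.round(j))
  print(bot.inverse_kinematics([.617,.30,.155],[180,0,78.3+180*h]),bot.inverse_kinematics([.617,.30,.33],[180,0,78.3+180*h]))
E
```

```text
scene 237 [[0.731, -0.079, 0.111], [0.763, -0.037, 0.166]]
side 239 [[0.734, -0.09, 0.112], [0.778, -0.054, 0.167]]
0 0.15 0 0.15 [ 5. 37. 66. -0. 77.  2.]
0 0.15 0 0.33 [  5.  31.  47.  -0. 102.   2.]
0 0.15 16 0.15 [ 5. 44. 53.  0. 99.  2.]
0 0.15 16 0.33 [  5.  39.  33.   1. 124.   2.]
0 0.03 0 0.15 [-6. 36. 68.  0. 76. -9.]
0 0.03 0 0.33 [ -6.  30.  50.   0. 101.  -9.]
0 0.03 16 0.15 [-5. 42. 56. -2. 97. -8.]
0 0.03 16 0.33 [ -5.  38.  37.  -3. 122.  -9.]
0 -0.155 0 0.15 [-22.  38.  64.   0.  78. -25.]
0 -0.155 0 0.33 [-22.  32.  45.   0. 103. -25.]
0 -0.155 16 0.15 [-19.  44.  52.  -6.  98. -23.]
0 -0.155 16 0.33 [-19.  40.  31.  -7. 123. -26.]
[ 1.60686895e+01  3.99783476e+01  5.88465799e+01 -2.54444375e-14
  8.11750725e+01  2.77686895e+01] [ 1.60686895e+01  3.53037975e+01  3.94855740e+01 -2.54444375e-14
  1.05210628e+02  2.77686895e+01]
1 0.15 0 0.15 None
1 0.15 0 0.33 None
1 0.15 16 0.15 None
1 0.15 16 0.33 None
1 0.03 0 0.15 None
1 0.03 0 0.33 None
1 0.03 16 0.15 None
1 0.03 16 0.33 None
1 -0.155 0 0.15 [-22.  38.  64.   0.  78. 155.]
1 -0.155 0 0.33 [-22.  32.  45.   0. 103. 155.]
1 -0.155 16 0.15 [-19.  44.  52.  -6.  98. 157.]
1 -0.155 16 0.33 [-19.  40.  31.  -7. 123. 154.]
[  16.06868947   39.97834763   58.84657992    0.           81.17507246
 -152.23131053] [  16.06868947   35.30379751   39.48557401    0.          105.21062848
 -152.23131053]
```

```bash
cat >> h.py <<'E'
psi=3.2; RC=np.array([.639,.025])
def rest(xr,yr,z):
    a=np.radians(psi); return np.r_[RC+np.array([[np.cos(a),-np.sin(a)],[np.sin(a),np.cos(a)]])@[xr-.03,yr],z]
def ori(t):
    M=R.from_euler("z",psi,degrees=True)*R.from_euler("y",t,degrees=True)*R.from_euler("z",90,degrees=True)*R.from_euler("x",180,degrees=True)
    return M.as_euler("xyz",degrees=True)
def board(xy,ang,offn,offt,yr,t=16.,gap=.003):
    """xy,ang: top edge centre and direction; offn/offt: gripper offset along normal / edge; yr: where the BOARD centre goes on the rest"""
    a=np.radians(ang); u=np.array([np.cos(a),np.sin(a)]); n=np.array([np.sin(a),-np.cos(a)])
    g=np.array(xy)+offn*n+offt*u; o=[180,0,ang]
    bot.goto([*g,.27],o); bot.servo_line([*g,.156],feed=.12); bot.close()
    s=bot.observe(); print("grip",s["grip_width"],s["grasp_force"],s["eef_pos"])
    if s["grip_width"]<.008: return False
    bot.servo_line([*g,.315],feed=.15)
    s=bot.observe(); print("lifted",s["grip_width"],s["ft_force"],s["clock"])
    h=.148; T=np.radians(t); zf=.008+.007*np.sin(T); xf=.03-((.013+gap)+(.095-zf)*np.sin(T))/np.cos(T)
    pos=lambda dz:rest(xf+h*np.sin(T),yr+offt,zf+h*np.cos(T)+dz)
    bot.goto(pos(.17),ori(t)); bot.servo_line(pos(.03),feed=.15)
    hit=bot.servo_line(pos(-.004),feed=.03,threshold=6)
    s=bot.observe(); print("down",hit,s["eef_pos"]-pos(0),s["ft_force"],s["grip_width"])
    bot.gripper_open(); bot.wait(.2)
    d=R.from_euler("xyz",ori(t),degrees=True).as_matrix()[:,2]
    p=np.array(bot.observe()["eef_pos"])-.08*d; bot.servo_line(p,feed=.12); bot.servo_line([p[0]-.05,p[1],.32],feed=.25)
    print("t",bot.observe()["clock"]); return True
E
python3 - <<'E'
from h import *
board((.617,.3003),78.3,.003,-.025,-.138)
p,_=bot.read_camera("scene"); q,_=bot.read_camera("side")
cv2.imwrite("pics/b1.png",np.hstack([cv2.resize(p[120:320,110:390,::-1],(420,300)),cv2.resize(q[120:320,180:420,::-1],(360,300))]))
E
```

```text
grip 0.014080095025359216 29.824175810208544 [0.61493466 0.27517201 0.15597016]
lifted 0.013777889092666008 [ 0.97729009 -0.14427247 -1.93272671] 11.9917
down True [ 4.56968691e-05 -1.98882663e-04 -6.92043501e-04] [ 1.02607414 -0.50610466  5.18712279] 0.013757972947205165
t 18.3
```

View pics/b1.png

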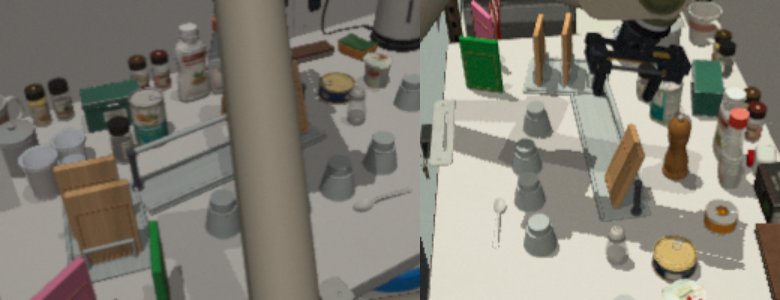

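The first board leans on the rail at (625,170) of the side half, lower end behind the lip; the other two still stand in the rack at (540,50), (567,50).

```bash
python3 - <<'E'
from h import *
if board((.5523,.3244),77.0,.003,0,.03): board((.4814,.3269),78.1,0,0,.14)
bot.goto([.44,.05,.42],[180,0,0])
P,pic=cloud("wrist"); cv2.imwrite("pics/w5.png",pic[:,:,::-1])
p,_=bot.read_camera("scene"); q,_=bot.read_camera("side")
cv2.imwrite("pics/b2.png",np.hstack([cv2.resize(pic[:250,:,::-1],(420,300)),cv2.resize(q[120:320,180:420,::-1],(360,300))]))
for n in("scene","side","wrist"):
    P,pic=cloud(n); x,y,z=P[...,0],P[...,1],P[...,2]
    m=(brownmask(pic)&(z>.02)&(x>.5)&(x<.71)&(y>-.25)&(y<.26)).astype(np.uint8)
    k,l,s,c=cv2.connectedComponentsWithStats(m)
    for j in range(1,k):
        if s[j,4]>60:
            q=P[l==j]; A=np.c_[q[:,1:],np.ones(len(q))]; w=np.linalg.lstsq(A,q[:,0],rcond=None)[0]
            print(n,c[j].round(),s[j,4],"y",np.percentile(q[:,1],[1,99]).round(3),"lean",np.degrees(np.arctan(w[1])).round(1),"yaw",-np.degrees(np.arctan(w[0])).round(1),"z",np.percentile(q[:,2],[1,99]).round(3))
E
```

```text
grip 0.013775236368962763 29.80886209756136 [0.55492283 0.32379542 0.15596334]
lifted 0.013788077028826633 [ 0.35606631  0.04320064 -1.80481455] 23.525
down True [-5.01499182e-05  4.78630944e-05 -7.98733988e-04] [0.64126229 0.12122589 4.7976075 ] 0.013557428362112474
t 29.3833
grip 0.013915029190874293 29.957419910933822 [0.48141576 0.32687784 0.15597331]
lifted 0.013812358537893374 [ 0.53333516  0.12111606 -1.77345727] 33.9583
down True [ 7.90310530e-05 -1.32723958e-05 -4.26450079e-04] [ 1.08276218 -0.18318675  4.21391074] 0.013868491453220567
t 39.6
scene [252. 205.] 1543 y [0.007 0.105] lean 19.5 yaw 3.1 z [0.022 0.162]
scene [218. 218.] 1728 y [0.117 0.213] lean 18.7 yaw 3.7 z [0.022 0.163]
side [303. 186.] 1102 y [-0.001  0.207] lean 19.9 yaw 3.9 z [0.022 0.163]
side [316. 230.] 770 y [-0.17 -0.07] lean 19.8 yaw 5.1 z [0.021 0.163]
wrist [184.  30.] 5258 y [0.114 0.211] lean 18.7 yaw 3.4 z [0.023 0.154]
wrist [271.  28.] 4699 y [0.006 0.102] lean 19.5 yaw 3.2 z [0.023 0.143]
wrist [401.  25.] 4120 y [-0.161 -0.064] lean 18.5 yaw 2.3 z [0.022 0.13 ]
```

View pics/b2.png

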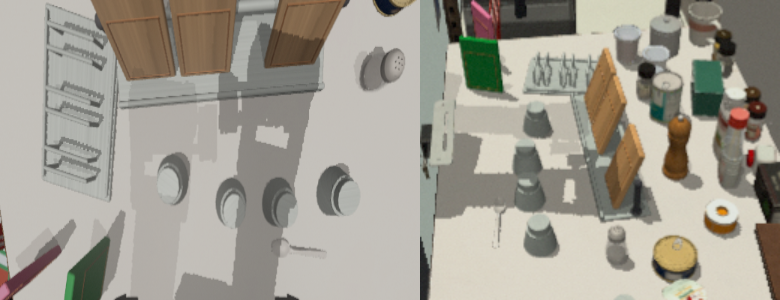

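All three boards lean square on the rest at ~19° ((135,40), (205,35), (300,30) in the left half). Five cups stand at (172,180), (232,203), (280,203), (340,190) plus the one farther right. Now stacking.

```bash
cat >> h.py <<'E'
def seetop(xy,zt,yaw):
    """hover over a cup whose top is at zt, return measured centre (or None)"""
    bot.goto([*xy,zt+.17],[180,0,yaw]); bot.wait(.25)
    P,pic=cloud("wrist"); m=(abs(P[...,2]-zt)<.0045).astype(np.uint8)
    k,l,s,c=cv2.connectedComponentsWithStats(m); best=None
    for j in range(1,k):
        if s[j,4]<400: continue
        q=P[l==j]; (cx,cy),r=cv2.minEnclosingCircle(q[:,:2].astype(np.float32)); d=np.hypot(cx-xy[0],cy-xy[1])
        if .018<r<.027 and (best is None or d<best[0]): best=(d,cx,cy,r,s[j,4],np.median(q[:,2]))
    print("see",None if best is None else np.round(best,4)); return None if best is None else np.array(best[1:3])
def stackcup(src,base,k,yaw):
    """put cup at src as the k-th on top of base (k cups in the stack already)"""
    zt=.07+.021*(k-1)
    b=seetop(base,zt,yaw); c=seetop(src,.07,yaw)
    if b is None or c is None: return None
    bot.servo_line([*c,.11],feed=.2); bot.servo_line([*c,.0715],feed=.06); bot.close()
    s=bot.observe(); print("grip",s["grip_width"],s["grasp_force"])
    if not .040<s["grip_width"]<.048: return None
    up=max(zt+.1,.2); bot.servo_line([*c,up],feed=.2); bot.servo_line([*b,up],feed=.2)
    zf=.0715+.021*k
    bot.servo_line([*b,zf+.03],feed=.12); hit=bot.servo_line([*b,zf-.001],feed=.025,threshold=8)
    s=bot.observe(); print("down",hit,s["eef_pos"]-np.r_[b,zf],s["ft_force"],s["grip_width"])
    if s["eef_pos"][2]>zf+.005: print("MISFIT"); return None
    bot.gripper_open(); bot.wait(.2); bot.servo_line([*b,zf+.11],feed=.2); print("t",bot.observe()["clock"])
    return b
E
python3 - <<'E'
from h import *
b=stackcup((.4247,-.004),(.4258,-.1085),1,90)
if b is not None:
    seetop(b,.091,90)
E
```

```text
see [ 4.000e-04  4.255e-01 -1.089e-01  2.200e-02  1.641e+03  7.020e-02]
see [ 4.000e-04  4.245e-01 -4.300e-03  2.190e-02  1.651e+03  7.020e-02]
grip 0.04344711682504698 30.28419630602002
down True [-5.05780043e-05 -2.12661608e-05 -1.07883827e-04] [-0.34641679 -0.48206666  5.21850343] 0.04313807523477604
t 51.375
see [ 5.000e-04  4.251e-01 -1.091e-01  2.200e-02  1.653e+03  9.130e-02]
```

Nested cleanly. Continue with the rest.

```bash
python3 - <<'E'
from h import *
b=(.4251,-.1091)
for k,(src,yaw) in enumerate([((.4412,-.229),90),((.4557,.1257),90),((.581,-.4337),0)],2):
    b=stackcup(src,b,k,yaw)
    if b is None: break
else: seetop(b,.154,0)
bot.goto([.40,-.1,.42],[180,0,0]); p,_=bot.read_camera("wrist"); q,_=bot.read_camera("side")
cv2.imwrite("pics/c1.png",np.hstack([cv2.resize(p[:,:,::-1],(400,300)),cv2.resize(q[100:400,150:450,::-1],(400,400))[:300]]) )
E
```

```text
see [ 2.000e-04  4.251e-01 -1.089e-01  2.190e-02  1.640e+03  9.120e-02]
see [ 5.000e-04  4.413e-01 -2.295e-01  2.200e-02  1.631e+03  7.020e-02]
grip 0.04341456978814809 30.28992623090744
down True [ 4.87085478e-06 -4.03665867e-05 -1.50796771e-04] [-0.69611272  0.58685125  6.58736442] 0.04326047544956526
t 60.7667
see [ 5.000e-04  4.247e-01 -1.090e-01  2.200e-02  1.652e+03  1.122e-01]
see [4.700e-02 4.146e-01 1.485e-01 2.190e-02 1.748e+03 7.030e-02]
grip 0.04335772510258236 30.303230434656143
down True [ 3.66213889e-05 -5.04753260e-05 -1.36993312e-04] [-0.96539331  1.12804491  5.04868244] 0.04319449788810804
t 70.7083
see [ 7.000e-04  4.248e-01 -1.084e-01  2.190e-02  1.642e+03  1.333e-01]
see [ 5.000e-04  5.812e-01 -4.341e-01  2.180e-02  1.630e+03  7.030e-02]
grip 0.04329552973186967 29.99738917686045
down True [ 1.49173424e-04 -2.55600934e-05 -2.34497647e-04] [-0.87993132  0.53487497  5.52783095] 0.043488426937480056
t 82.7167
see [ 5.000e-04  4.246e-01 -1.079e-01  2.200e-02  1.658e+03  1.543e-01]
```

View pics/c1.png

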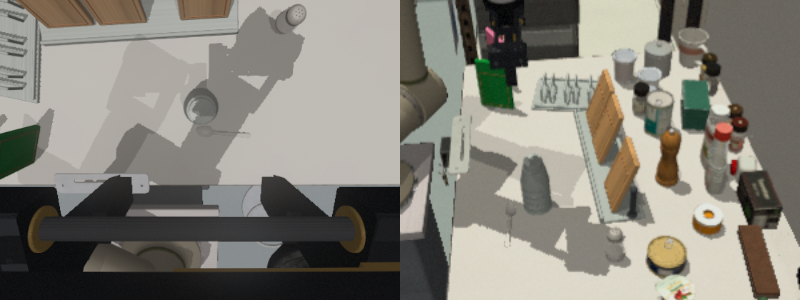

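The stack stands straight at (537,185) and the boards lean at (600,105) and (622,175). No loose cup is left in view, and one cup had been knocked 47 mm aside before it was picked. Handing in.

```bash
python3 -c "
from cell import bot
print(bot.hand_in())"
```

```text
the job is handed in; nothing more can be done
None
```

I handed the job in at about 83 s of the 208 s limit: all three boards lean on the rail at roughly 19°, all five cups are nested in one straight stack, and the mill, tub, tin, jar and spoon were not touched (no verdict was returned).

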